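# Load the sample block and crank the shuttle home

### The job

Set the aluminium tube block down flat in the pocket of the hand-cranked shuttle and let go of it. Then wind the crank clockwise by its knob, slowly and evenly, through the heavy point in each turn (never faster than a turn in two seconds, never letting it run back) until the carriage is fully home under the clear cover, and press the crank firmly but gently against the stop for a moment, without straining the spring-mounted arm. Let go of the knob, and leave the other things on the deck where they are.

Things in the scene. Friction and masses are not known exactly. Their poses are not given: they have to be found in the camera images.
- tube_block: Loose bare aluminium block, 56 (its x) x 80 (its y) x 45 mm high, with eight small grey tube caps on top that stand 8 mm higher; about 0.4 kg. Origin: centre of its underside; z up. Either way round fits the pocket.
- shuttle: The hand-cranked shuttle, fixed to the deck: a grey base plate 180 x 430 x 12 mm with, from one end to the other along its y, a white gearbox 110 x 110 mm (top 112 mm above the deck) that carries the crank, a carriage with the pocket on rails, and a tunnel 130 mm wide with dark side walls and a clear top (top 123 mm high, starts 250 mm from the crank axis) where the carriage goes home. Origin: on the crank axis, at deck height; its y points from the crank to the tunnel, z up.
- spindle_axis (a point): Point on the upright crank axis, 130 mm above the deck, level with the top of the crank arm. An eccentric weight in the gearbox makes each turn heavy once, up to about 11 N at the knob; in the other half of the turn it pushes on by itself, also when the stop is reached. The arm is clamped on the spindle at any angle, so where in the circle the heavy point comes differs.
- crank_knob (a point): Middle of the black upright crank knob: a cylinder 26 mm in diameter and 44 mm tall that turns freely on its pin, its underside 131 mm and its top 175 mm above the deck; its middle runs 60 mm from the crank axis. The flat steel crank arm (20 mm wide, 8 mm thick) is right below it.
- nest (a point): Centre of the floor of the carriage's pocket, 30 mm above the deck; axes as the shuttle's. The pocket is 63 (x) x 87 (y) mm inside, its rim 5 mm thick and 10 mm high: 3.5 mm of play all round the block. It travels with the carriage.
- crank_arm (a joint): Twist (rad) of the spring-mounted crank arm ahead of the spindle, positive when pushed clockwise: it is the load meter of the crank, about 4 N m per rad (0.1 rad is about 6.7 N along the circle at the knob). Up to about 0.2 in the heavy point. Up to -0.1 where the weight pushes on. Firmly against the stop is about 0.25; from 0.36 (24 N) on the spring is strained.
- carriage (a joint): Travel (m) of the carriage from the loading place (starts within 4 mm of 0) towards the tunnel, 68 mm per clockwise turn of the crank: 0.034 m/s is one turn in two seconds. Home is at a hard stop about 110 mm on, a little over one and a half turns from the start (9.7 to 11 rad of crank): exactly where is for the hand to feel.
- tip_box: Grey pipette tip box, 85 x 122 x 62 mm; a bystander, to be left alone. Origin: centre of its underside.
- reagent: Amber bottle, 70 mm in diameter, 140 mm tall; a bystander, to be left alone. Origin: centre of its underside.
- jar: White jar, 60 mm in diameter, 75 mm tall; a bystander, to be left alone. Origin: centre of its underside.
- tube_rack: White tube rack, 60 x 200 mm, 93 mm tall with its tubes; a bystander, to be left alone. Origin: centre of its underside.
- slide_box: Flat cardboard box, 80 x 100 x 30 mm; a bystander, to be left alone. Origin: centre of its underside.
- vial: Small glass vial, 24 mm in diameter, 45 mm tall, on the shuttle's base plate beside the tunnel; a bystander, to be left alone. Origin: centre of its underside.
- beaker: Glass beaker, 70 mm in diameter, 90 mm tall; a bystander, to be left alone. Origin: centre of its underside.

How it is judged:
By the outcome, as a careful person would: the job done as asked, in the order asked, and still so for the second after the job is handed in, with the robot touching nothing.
It also fails if it takes over 72 s, if anything falls off the work surface, if the arm or the gripper's body presses on something with over 40 N, if the wrist force passes 120 N, or if a joint passes its speed limit or range.

### The arm

A 6-joint arm with a two-finger parallel gripper is mounted at the origin on the work surface. World frame = base frame: x ahead of the robot, y to its left, z up, the work surface at z = 0. Lengths are in m, angles in degrees, forces in N, time in s.
With the tool pointing down it reaches from about 0.3 to 0.75 m from the base axis. Payload 8.5 kg.
Tool frame: the origin (TCP) lies on the centre line of the jaws, within the pads' length; the fingertips stand 19 mm ahead of it and the grasp point (between the pads) is the TCP; z points along the fingers, x is the direction in which the jaws open and shut, and the axes are right-handed (so a half turn about z gives the same grasp; the last joint's range is limited). The gripper opens to 85 mm and grips with 20 to 120 N. Pads are 22 mm wide; open, the fingers measure 114 mm over their backs; the gripper's body (76 mm by 85 mm) begins 54 mm behind the grasp point. The pads swing forward as they close: fully open they stand 13 mm farther back than shut.
Start: joints at [60.086, 21.807, 74.336, -0, 83.858, -12.336], TCP at [0.166, 0.524, 0.25] pointing down, gripper open.
Joint ranges: [-178.18, 178.18], [-50.72, 133.34], [12.68, 142.11], [-81.47, 261.47], [9.98, 163.14], [-165.26, 165.26]. Speed limits (degrees/s): [136.94, 136.94, 180, 180, 180, 180].

### API

Orientations are given as a 3x3 rotation matrix whose columns are the frame's x, y, z axes.
In Python, from rig import env, cams, order gives the robot as it stands.
- The arm moves only by the tool step_arm, never from a script. Its argument "steps" is a list of rows, each an object with "xyz": the shift along the tool's x, y, z normalised to -1 to 1, where 1 is 0.04 m, a list of three; "turn": the turn, a rotation vector about the tool's x, y, z normalised to -1 to 1, where 1 is 0.08 rad, a list of three; "gripper": the gripper command: -1 is shut, 1 is fully open, values between are in proportion. A call has 1 to 20 rows; each row shifts and turns the commanded pose from where the row before left it, along the tool's axes as they then stand; what a row does not reach is not made up. A row lasts 1/12 s, in which the tool goes at most 41.7 mm and 7.16 degrees, less where a joint would pass 70% of its speed; a pose out of reach is approached as far as the arm can. A call with a number of a shift or a turn outside -1 to 1 is refused whole. A call with a gripper value outside its range is refused whole. The fingers move at their own pace and stop on an object; "squeeze" is the grip in N (left out, the last holds). Time passes only in rows, so rows that do not move let the fingers close. It gives the time, the measured TCP pose, the force and the opening at its end, in the units of the state.
- env.observe(): the state, without advancing time (a new reading comes with each control period).
- cams.get_image(name): name is "scene" or "top" or "wrist"; returns (picture, depth): 420x560x3 uint8, red, green, blue; 420x560 float32, m along the optical axis (not along the pixel's ray), 0 where there is no reading.
- cams.camera_info(name): a dict with "fx", "fy", "cx", "cy" (pixels), "extrinsics" (4x4, takes a point from camera to world coordinates). Camera axes: x right, y down, z forward; pixel columns grow to the right and rows downward; lengths in m; the calibration is good to about 2 mm. A picture is of the moment at which its call begins: read the wrist's pose just before it. camera_info takes no time and is no camera call; for the wrist camera it gives the pose at the moment of the call.
- order.close_job(): hands the job in, once; it reports no verdict.
The state is a dict: "time_s": time; "q": joint angles; "qvel": joint speeds; "joint_efforts": joint torques, N m; "position": TCP position; "tool_rot": TCP orientation; "ft_force": force on the tool from outside, world axes, zero at the start; "wrist_torque": the same for the moment, N m; "grip_width": finger opening in m.
Only numpy, scipy, OpenCV 4.12 (cv2) and the standard library are available. Lean on these libraries where they do the work, as an engineer would, in place of code of your own. Each camera call takes 0.05 s, during which the arm holds its last target. There are 200 camera calls.

## Working session

There is one attempt and no reset: what is moved stays moved. The work goes in short steps, Python scripts to look and compute and a tool call to move; the robot and the scene stay as the last step left them, time stands still between calls to the robot, and variables do not carry over. Pictures are saved under pics/ and viewed, about 8 in all and at most 12, crops included, and the job is handed in when it is done.

Besides the shell and the picture viewer there is one more tool, called after "Request:" in YAML: its name, and indented under it one key for each argument. step_arm: Moves the arm, as the interface text tells. Scaled input: -1 to 1 covers 0.04 m each way for a shift and 0.08 rad each way for a turn. Its arguments: {"type":"object","properties":{"steps":{"type":"array"},"squeeze":{"type":"number"}},"required":["steps"]}

```bash
mkdir -p pics; ls; python3 - <<'E'
from rig import env,cams,order
import cv2,numpy as np
s=env.observe(); print({k:np.round(v,3).tolist() for k,v in s.items()})
ims=[]
for n in ("scene","top"):
    p,d=cams.get_image(n); i=cams.camera_info(n); print(n,i['fx'],i['cx'],i['cy'],np.round(i['extrinsics'],3).tolist())
    np.savez(f'{n}.npz',p=p,d=d,**i); cv2.imwrite(f'pics/{n}0.png',p[:,:,::-1])
E
```

```text
pics
{'time_s': 0.0, 'q': [60.086, 21.841, 74.385, -0.002, 83.859, -12.335], 'qvel': [0.003, 0.011, -0.007, -0.026, -0.067, 0.02], 'joint_efforts': [0.001, -44.846, -23.127, -0.0, 0.005, -0.0], 'position': [0.166, 0.524, 0.25], 'tool_rot': [[0.302, 0.953, -0.001], [0.953, -0.302, -0.001], [-0.001, -0.0, -1.0]], 'ft_force': [-0.449, 0.29, 1.051], 'wrist_torque': [-0.012, 0.013, 0.033], 'grip_width': 0.085}
scene 382.2280222035949 279.46202027154584 211.025726600741 [[0.301, 0.785, -0.541, 1.099], [0.954, -0.242, 0.178, -0.119], [0.009, -0.569, -0.822, 0.935], [0.0, 0.0, 0.0, 1.0]]
top 526.6740278121086 285.21444208200944 214.0849798817885 [[0.028, -0.987, 0.156, 0.305], [-1.0, -0.027, 0.006, 0.022], [-0.002, -0.156, -0.988, 1.737], [0.0, 0.0, 0.0, 1.0]]
```

View pics/top0.png

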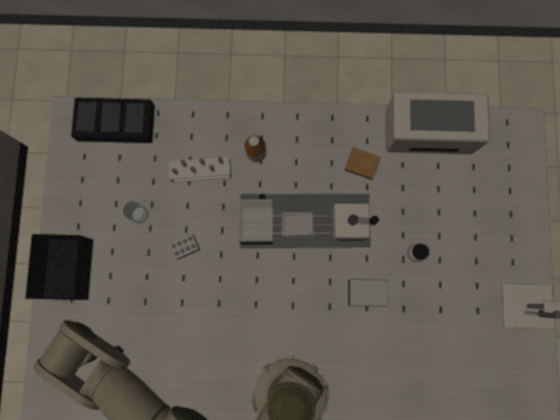

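View pics/scene0.png

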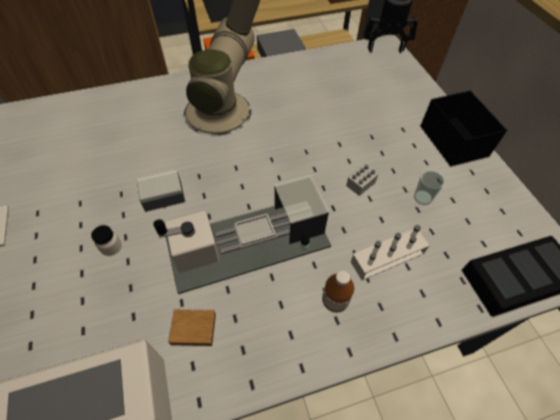

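Top view: block at (185,246), pocket (297,224), tunnel (257,221), crank hub (353,220), knob (374,220), tip box (368,292), jar (419,252). Scene view agrees.

```bash
cat > h.py <<'E'
import numpy as np,cv2
from rig import env,cams,order
def load(n): 
    z=np.load(n+'.npz'); return z['p'],z['d'],z
def snap(n,f):
    i=cams.camera_info(n); p,d=cams.get_image(n); np.savez(f+'.npz',p=p,d=d,**i); cv2.imwrite(f'pics/{f}.png',p[:,:,::-1]); return p,d,i
def cloud(d,i):
    v,u=np.indices(d.shape); P=np.stack([(u-i['cx'])/i['fx']*d,(v-i['cy'])/i['fy']*d,d],-1)
    E=i['extrinsics']; return P@E[:3,:3].T+E[:3,3]
def atz(u,v,z,i):
    E=i['extrinsics']; r=E[:3,:3]@np.array([(u-i['cx'])/i['fx'],(v-i['cy'])/i['fy'],1]); return E[:3,3]+r*(z-E[2,3])/r[2]
def rect(pts):
    (c,s,a)=cv2.minAreaRect((pts[:,:2]*1000).astype(np.float32)); return np.round(c,1),np.round(s,1),round(a,1),len(pts)
E
python3 - <<'E'
from h import *
for n in('top','scene'):
    p,d,i=load(n); W=cloud(d,i)
    def reg(x0,x1,y0,y1,z0,z1):
        m=(W[...,0]>x0)&(W[...,0]<x1)&(W[...,1]>y0)&(W[...,1]<y1)&(W[...,2]>z0)&(W[...,2]<z1); return W[m]
    print(n,'deck z',np.median(W[(abs(W[...,2])<.02)],0))
    for nm,u,v,z in [('block',185,246,.045),('pocket',297,224,.03),('hub',353,220,.13),('knob',374,220,.175),('tunnel',257,221,.123),('jar',419,252,.07),('tip',368,292,.06)]:
        if n=='top': print(nm,np.round(atz(u,v,z,i),3),np.round(W[v,u],3))
    print('block',rect(reg(.25,.5,.25,.45,.025,.06)))
    r=reg(.3,.65,-.25,.2,.104,.119);print('gear',rect(r))
    r=reg(.3,.65,-.35,0,.165,.185);print('knob',r.mean(0) if len(r) else 0, len(r))
    r=reg(.3,.65,-.35,-.0,.125,.185);print('crank',rect(r) if len(r) else 0)
    r=reg(.3,.65,-.35,.25,.006,.018);print('plate',rect(r))
E
```

```text
top deck z [ 3.98397297e-01 -4.17780775e-02 -9.61385016e-05]
block [0.458 0.352 0.045] [0.459 0.354 0.039]
pocket [ 0.542 -0.007  0.03 ] [ 0.541 -0.007  0.032]
hub [ 0.545 -0.177  0.13 ] [ 0.545 -0.177  0.131]
knob [ 0.54  -0.235  0.175] [ 0.541 -0.236  0.166]
tunnel [0.535 0.119 0.123] [0.535 0.119 0.12 ]
jar [ 0.457 -0.394  0.07 ] [ 0.457 -0.395  0.069]
tip [ 0.328 -0.235  0.06 ] [ 0.328 -0.235  0.059]
block (array([457.5, 356.7]), array([56.9, 81.1]), 24.7, 450)
gear (array([540.9, -27.2]), array([130.9, 411.4]), 1.6, 1218)
knob [ 0.54158965 -0.23726116  0.17325091] 57
crank (array([ 545., -206.]), array([31.5, 88.3]), 0.3, 220)
plate (array([475.3, -48.9]), array([349.3, 597. ]), 0.0, 3377)
scene deck z [ 5.16763158e-01 -2.21723660e-02  4.15564026e-04]
block (array([463.3, 355.8]), array([56.7, 83.6]), 25.1, 470)
gear (array([548. , -28.7]), array([133.3, 409.9]), 2.0, 1487)
knob [ 0.54943165 -0.23773323  0.17313256] 94
crank (array([ 548.6, -206.9]), array([88.2, 30.9]), 83.4, 432)
plate (array([478.9, -28.8]), array([538.1, 342.1]), 90.0, 4235)
```

Request:
step_arm:
  steps:
    - {"xyz": [-0.2, 0.91, 0], "turn": [0, 0, 0], "gripper": 1}
    - {"xyz": [-0.2, 0.91, 0], "turn": [0, 0, 0], "gripper": 1}
    - {"xyz": [-0.2, 0.91, 0], "turn": [0, 0, 0], "gripper": 1}
    - {"xyz": [-0.2, 0.91, 0], "turn": [0, 0, 0], "gripper": 1}
    - {"xyz": [-0.2, 0.91, 0], "turn": [0, 0, 0], "gripper": 1}
    - {"xyz": [-0.2, 0.91, 0], "turn": [0, 0, 0], "gripper": 1}
    - {"xyz": [-0.2, 0.91, 0], "turn": [0, 0, 0], "gripper": 1}
    - {"xyz": [-0.2, 0.91, 0], "turn": [0, 0, 0], "gripper": 1}
    - {"xyz": [-0.2, 0.91, 0], "turn": [0, 0, 0.5], "gripper": 1}
    - {"xyz": [0, 0, 0], "turn": [0, 0, 1], "gripper": 1}
    - {"xyz": [0, 0, 0], "turn": [0, 0, 1], "gripper": 1}
    - {"xyz": [0, 0, 0], "turn": [0, 0, 1], "gripper": 1}
    - {"xyz": [0, 0, 0], "turn": [0, 0, 1], "gripper": 1}
    - {"xyz": [0, 0, 0], "turn": [0, 0, 1], "gripper": 1}
    - {"xyz": [0, 0, 0], "turn": [0, 0, 1], "gripper": 1}
    - {"xyz": [0, 0, 0], "turn": [0, 0, 1], "gripper": 1}
    - {"xyz": [0, 0, 0], "turn": [0, 0, 1], "gripper": 1}
    - {"xyz": [0, 0, 0], "turn": [0, 0, 1], "gripper": 1}
    - {"xyz": [0, 0, 0], "turn": [0, 0, 0.9], "gripper": 1}
    - {"xyz": [0, 0, 0], "turn": [0, 0, 0], "gripper": 1}

```text
time_s: 1.77
position: [0.4565, 0.3566, 0.2499]
tool_rot: [[0.909, 0.416, -0.001], [0.416, -0.909, -0.0], [-0.001, 0.0, -1.0]]
ft_force: [0.2, 1.5, -0.4]
grip_width: 0.0855
```

```bash
python3 - <<'E'
from h import *
s=env.observe(); print(s['time_s'],s['position'],np.round(s['tool_rot'],4).tolist(),np.round(s['q'],1))
p,d,i=snap('wrist','w1'); W=cloud(d,i)
print(np.round(i['extrinsics'],3).tolist())
m=(abs(W[...,0]-.458)<.09)&(abs(W[...,1]-.355)<.09)&(W[...,2]>.03)&(W[...,2]<.075)
print(rect(W[m]), np.percentile(W[m][:,2],[5,50,95]))
m&=(W[...,2]<.0475)&(W[...,2]>.041); print(rect(W[m]))
E
```

```text
1.7667 [0.4565353  0.35664974 0.24991501] [[0.9092, 0.4164, -0.0009], [0.4164, -0.9092, -0.0004], [-0.001, 0.0, -1.0]] [26.3 24.8 69.5  0.  85.7  1.7]
[[0.909, 0.398, 0.125, 0.425], [0.417, -0.866, -0.275, 0.429], [-0.001, 0.303, -0.953, 0.375], [0.0, 0.0, 0.0, 1.0]]
(array([460.4, 358.3]), array([56., 80.]), 25.4, 4490) [0.04514582 0.04688987 0.05515245]
(array([460.4, 358.3]), array([56., 80.]), 25.4, 2860)
```

View pics/w1.png

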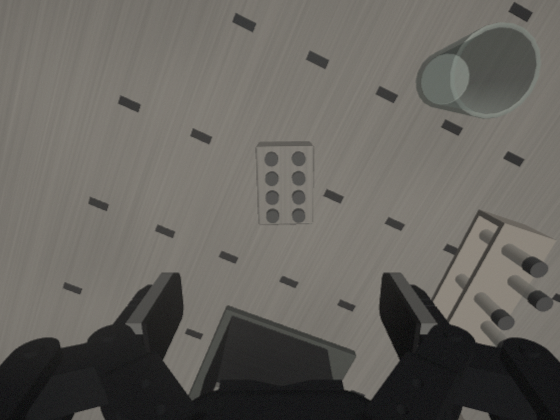

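Block at (285,183) in the wrist view, jaws nearly aligned; nothing is in the fingers' way.

Request:
step_arm:
  steps:
    - {"xyz": [0.11, 0, 0.5], "turn": [0, 0, -0.17], "gripper": 1}
    - {"xyz": [0, 0, 0.9], "turn": [0, 0, 0], "gripper": 1}
    - {"xyz": [0, 0, 0.9], "turn": [0, 0, 0], "gripper": 1}
    - {"xyz": [0, 0, 0.9], "turn": [0, 0, 0], "gripper": 1}
    - {"xyz": [0, 0, 0.9], "turn": [0, 0, 0], "gripper": 1}
    - {"xyz": [0, 0, 0.7], "turn": [0, 0, 0], "gripper": 1}
    - {"xyz": [0, 0, 0.5], "turn": [0, 0, 0], "gripper": 1}
    - {"xyz": [0, 0, 0], "turn": [0, 0, 0], "gripper": 1}
    - {"xyz": [0, 0, 0], "turn": [0, 0, 0], "gripper": -1}
    - {"xyz": [0, 0, 0], "turn": [0, 0, 0], "gripper": -1}
    - {"xyz": [0, 0, 0], "turn": [0, 0, 0], "gripper": -1}
    - {"xyz": [0, 0, 0], "turn": [0, 0, 0], "gripper": -1}
    - {"xyz": [0, 0, 0], "turn": [0, 0, 0], "gripper": -1}
    - {"xyz": [0, 0, 0], "turn": [0, 0, 0], "gripper": -1}
    - {"xyz": [0, 0, 0], "turn": [0, 0, 0], "gripper": -1}
    - {"xyz": [0, 0, 0], "turn": [0, 0, 0], "gripper": -1}
  squeeze: 50

```text
time_s: 3.15
position: [0.4614, 0.359, 0.0403]
tool_rot: [[0.902, 0.431, 0.003], [0.431, -0.902, 0.002], [0.003, -0.0, -1.0]]
ft_force: [-1.3, -0.4, 6.1]
grip_width: 0.0554
```

Request:
step_arm:
  steps:
    - {"xyz": [0, 0, -0.4], "turn": [0, 0, 0], "gripper": -1}
    - {"xyz": [0, 0, -0.9], "turn": [0, 0, 0], "gripper": -1}
    - {"xyz": [0, 0, -1], "turn": [0, 0, 0], "gripper": -1}
    - {"xyz": [0, 0, -1], "turn": [0, 0, 0], "gripper": -1}
    - {"xyz": [0, 0, -1], "turn": [0, 0, 0], "gripper": -1}
    - {"xyz": [0, 0, -1], "turn": [0, 0, 0], "gripper": -1}
    - {"xyz": [-0.1, 0.4, 0], "turn": [0, 0, 0], "gripper": -1}
    - {"xyz": [-0.25, 0.91, 0], "turn": [0, 0, 0], "gripper": -1}
    - {"xyz": [-0.25, 0.91, 0], "turn": [0, 0, 0], "gripper": -1}
    - {"xyz": [-0.25, 0.91, 0], "turn": [0, 0, 0], "gripper": -1}
    - {"xyz": [-0.25, 0.91, 0], "turn": [0, 0, 0], "gripper": -1}
    - {"xyz": [-0.25, 0.91, 0], "turn": [0, 0, 0], "gripper": -1}
    - {"xyz": [-0.25, 0.91, 0], "turn": [0, 0, 0], "gripper": -1}
    - {"xyz": [-0.25, 0.91, 0], "turn": [0, 0, 0], "gripper": -1}

```text
time_s: 4.32
position: [0.5102, 0.0806, 0.2509]
tool_rot: [[0.902, 0.431, 0.001], [0.431, -0.902, -0.0], [0.001, 0.0, -1.0]]
ft_force: [0.7, 1.2, -2.6]
grip_width: 0.0553
```

Request:
step_arm:
  steps:
    - {"xyz": [-0.25, 0.91, 0], "turn": [0, 0, 0], "gripper": -1}
    - {"xyz": [-0.25, 0.91, 0], "turn": [0, 0, 0], "gripper": -1}
    - {"xyz": [-0.25, 0.91, 0], "turn": [0, 0, 0], "gripper": -1}
    - {"xyz": [-0.25, 0.91, 0], "turn": [0, 0, 0], "gripper": -1}
    - {"xyz": [-0.15, 0.5, 0], "turn": [0, 0, 0], "gripper": -1}
    - {"xyz": [0, 0, 0], "turn": [0, 0, 0.86], "gripper": -1}
    - {"xyz": [0, 0, 0], "turn": [0, 0, 0.86], "gripper": -1}
    - {"xyz": [0, 0, 0], "turn": [0, 0, 0.86], "gripper": -1}
    - {"xyz": [0, 0, 0], "turn": [0, 0, 0.86], "gripper": -1}
    - {"xyz": [0, 0, 0], "turn": [0, 0, 0.86], "gripper": -1}
    - {"xyz": [0, 0, 0], "turn": [0, 0, 0.86], "gripper": -1}
    - {"xyz": [0, 0, 0], "turn": [0, 0, 0], "gripper": -1}
    - {"xyz": [0, 0, 0], "turn": [0, 0, 0], "gripper": -1}

```text
time_s: 5.4
position: [0.5402, -0.0869, 0.2506]
tool_rot: [[0.999, 0.035, 0.0], [0.035, -0.999, -0.0], [0.0, 0.0, -1.0]]
ft_force: [0.1, -0.9, -2.4]
grip_width: 0.0554
```

```bash
python3 - <<'E'
from h import *
s=env.observe(); print(s['time_s'],s['position'],np.round(s['tool_rot'],4).tolist(),np.round(s['q'],1),s['grip_width'])
p,d,i=snap('wrist','w2'); W=cloud(d,i)
m=(abs(W[...,0]-.542)<.09)&(abs(W[...,1]+.007)<.07)
def r(a,b,mm=m):
    k=mm&(W[...,2]>a)&(W[...,2]<b); return rect(W[k])
print('rim',r(.036,.044)); print('floor',r(.027,.033))
h,e=np.histogram(W[m][:,2],bins=np.arange(-.004,.14,.004)); print([(round(a,3),int(b)) for a,b in zip(e,h) if b>30])
E
```

```text
5.4 [ 0.54024422 -0.08686323  0.25062889] [[0.9994, 0.035, 0.0002], [0.035, -0.9994, -0.0001], [0.0002, 0.0001, -1.0]] [-21.5  21.5  74.8  -0.   83.7 -23.5] 0.055431906882442955
rim (array([543.3,  -6.4]), array([73.1, 97.3]), 1.8, 2066)
floor (array([543.2,  -1.3]), array([ 78.2, 112.5]), 1.8, 6619)
[(np.float64(-0.004), 52), (np.float64(0.0), 1872), (np.float64(0.008), 352), (np.float64(0.012), 12878), (np.float64(0.02), 899), (np.float64(0.024), 416), (np.float64(0.028), 4873), (np.float64(0.032), 2127), (np.float64(0.036), 194), (np.float64(0.04), 1872)]
```

View pics/w2.png

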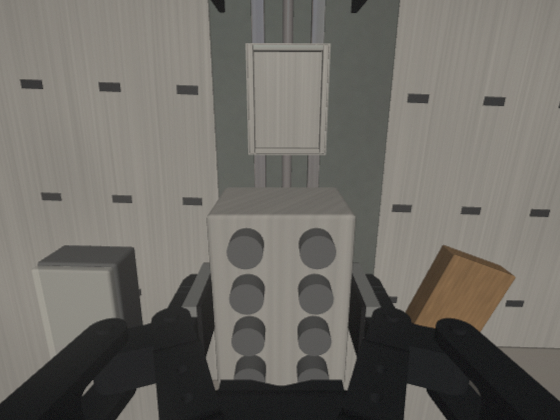

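Pocket rim spans (247-329, 44-154), block in hand below it. Checking the block's pose in the hand from the same image.

```bash
python3 - <<'E'
from h import *
p,d,i=load('w2'); W=cloud(d,i); T=np.array([.5402,-.0869,.2506])
R=np.array([[.9994,.035],[.035,-.9994]])
f=W[180:225,200:360].reshape(-1,3); L=(f-T); xy=L[:,:2]@R; L=np.c_[xy,L[:,2]]*1000
k=(L[:,2]>-36)&(L[:,2]<0)&(abs(L[:,0])<45)&(L[:,1]<-30); F=L[k]; print(len(F),np.median(F,0),np.percentile(F[:,1],[5,50,95]),np.percentile(F[:,0],[1,99]))
print('slope',np.polyfit(F[:,0],F[:,1],1), 'zrange',np.percentile(F[:,2],[1,99]))
k=(L[:,2]>2)&(L[:,2]<9); G=W[180:300,200:360].reshape(-1,3)-T; g=np.c_[G[:,:2]@R,G[:,2]]*1000; g=g[(abs(g[:,2]-5)<4)&(abs(g[:,0])<45)]; print('top',np.percentile(g,[1,50,99],axis=0))
E
```

```text
2779 [  0.28902425 -39.75916953 -14.85341438] [-40.03236693 -39.75916953 -39.45794079] [-26.50245709  26.79956857]
slope [-5.70548653e-04 -3.97524535e+01] zrange [-35.4349844   -0.20760655]
top [[-27.95242259 -39.93986105   1.68980524]
 [ -0.09112433 -25.30030764   6.31338358]
 [ 27.94107313  -4.61516821   8.54914869]]
```

Request:
step_arm:
  steps:
    - {"xyz": [0.05, -0.67, 0], "turn": [0, 0, 0], "gripper": -1}
    - {"xyz": [0.05, -0.67, 0], "turn": [0, 0, 0], "gripper": -1}
    - {"xyz": [0.05, -0.67, 0], "turn": [0, 0, 0.04], "gripper": -1}
    - {"xyz": [0, 0, 0.8], "turn": [0, 0, 0], "gripper": -1}
    - {"xyz": [0, 0, 0.9], "turn": [0, 0, 0], "gripper": -1}
    - {"xyz": [0, 0, 0.9], "turn": [0, 0, 0], "gripper": -1}
    - {"xyz": [0, 0, 0.9], "turn": [0, 0, 0], "gripper": -1}
    - {"xyz": [0, 0, 0.5], "turn": [0, 0, 0], "gripper": -1}
    - {"xyz": [0, 0, 0], "turn": [0, 0, 0], "gripper": -1}
    - {"xyz": [0, 0, 0], "turn": [0, 0, 0], "gripper": -1}

```text
time_s: 6.28
position: [0.5439, -0.0064, 0.0904]
tool_rot: [[1.0, 0.031, -0.001], [0.031, -1.0, 0.0], [-0.001, -0.0, -1.0]]
ft_force: [0.7, -1.0, -1.3]
grip_width: 0.0546
```

Request:
step_arm:
  steps:
    - {"xyz": [-0.01, 0, 0.12], "turn": [0, 0, 0], "gripper": -1}
    - {"xyz": [0, 0, 0.12], "turn": [0, 0, 0], "gripper": -1}
    - {"xyz": [0, 0, 0.12], "turn": [0, 0, 0], "gripper": -1}
    - {"xyz": [0, 0, 0.08], "turn": [0, 0, 0], "gripper": -1}
    - {"xyz": [0, 0, 0.04], "turn": [0, 0, 0], "gripper": -1}
    - {"xyz": [0, 0, 0], "turn": [0, 0, 0], "gripper": -1}
    - {"xyz": [0, 0, 0], "turn": [0, 0, 0], "gripper": -1}

```text
time_s: 6.87
position: [0.5435, -0.0064, 0.0713]
tool_rot: [[1.0, 0.03, 0.0], [0.03, -1.0, -0.0], [0.0, 0.0, -1.0]]
ft_force: [-0.3, 0.2, -3.7]
grip_width: 0.0548
```

Request:
step_arm:
  steps:
    - {"xyz": [0, 0, 0.02], "turn": [0, 0, 0], "gripper": -1}
    - {"xyz": [0, 0, 0.01], "turn": [0, 0, 0], "gripper": -1}
    - {"xyz": [0, 0, 0], "turn": [0, 0, 0], "gripper": -1}
    - {"xyz": [0, 0, 0], "turn": [0, 0, 0], "gripper": -1}

```text
time_s: 7.2
position: [0.5435, -0.0064, 0.0703]
tool_rot: [[1.0, 0.03, 0.001], [0.03, -1.0, -0.0], [0.001, 0.0, -1.0]]
ft_force: [-0.3, 0.8, 1.2]
grip_width: 0.0548
```

Request:
step_arm:
  steps:
    - {"xyz": [0, 0, 0], "turn": [0, 0, 0], "gripper": 0}
    - {"xyz": [0, 0, 0], "turn": [0, 0, 0], "gripper": 1}
    - {"xyz": [0, 0, 0], "turn": [0, 0, 0], "gripper": 1}
    - {"xyz": [0, 0, 0], "turn": [0, 0, 0], "gripper": 1}
    - {"xyz": [0, 0, 0], "turn": [0, 0, 0], "gripper": 1}
    - {"xyz": [0, 0, -0.3], "turn": [0, 0, 0], "gripper": 1}
    - {"xyz": [0, 0, -0.7], "turn": [0, 0, 0], "gripper": 1}
    - {"xyz": [0, 0, -0.9], "turn": [0, 0, 0], "gripper": 1}
    - {"xyz": [0, 0, -0.9], "turn": [0, 0, 0], "gripper": 1}
    - {"xyz": [0, 0, -0.9], "turn": [0, 0, 0], "gripper": 1}
    - {"xyz": [0, 0.5, -0.9], "turn": [0, 0, 0], "gripper": 1}
    - {"xyz": [0, 0.7, -0.7], "turn": [0, 0, 0], "gripper": 1}
    - {"xyz": [0, 0.7, -0.7], "turn": [0, 0, 0], "gripper": 1}
    - {"xyz": [0, 0.7, -0.5], "turn": [0, 0, 0], "gripper": 1}
    - {"xyz": [0, 0.25, 0], "turn": [0, 0, 0], "gripper": 1}
    - {"xyz": [0, 0, 0], "turn": [0, 0, 0], "gripper": 1}
    - {"xyz": [0, 0, 0], "turn": [0, 0, 0], "gripper": 1}

```text
time_s: 8.62
position: [0.5465, -0.1201, 0.3287]
tool_rot: [[1.0, 0.029, -0.002], [0.029, -1.0, 0.001], [-0.002, -0.001, -1.0]]
ft_force: [0.1, 0.8, -0.6]
grip_width: 0.0853
```

```bash
python3 - <<'E'
from h import *
s=env.observe(); print(s['time_s'],s['position'],np.round(s['tool_rot'],4).tolist(),np.round(s['q'],1),s['grip_width'])
p,d,i=snap('wrist','w3'); W=cloud(d,i); Z=W[...,2]
def r(a,b,y0,y1,x0=.45,x1=.64):
    k=(Z>a)&(Z<b)&(W[...,1]>y0)&(W[...,1]<y1)&(W[...,0]>x0)&(W[...,0]<x1); return (rect(W[k]),np.round(np.median(W[k],0),4)) if k.sum()>5 else k.sum()
print('rim',r(.037,.043,-.07,.06)); print('block',r(.07,.079,-.07,.06)); print('caps',r(.0805,.087,-.07,.06))
print('gear',r(.107,.117,-.26,-.1)); print('arm',r(.126,.134,-.26,-.1)); print('knob',r(.17,.18,-.28,-.1)); print('mid',r(.135,.168,-.28,-.1))
E
```

```text
8.6167 [ 0.5464766  -0.1200688   0.32868012] [[0.9996, 0.0289, -0.0019], [0.0289, -0.9996, 0.0012], [-0.0019, -0.0013, -1.0]] [-24.5  20.5  63.6   0.   96.1 -26.2] 0.08530101763936808
rim ((array([543.2,  -6.6]), array([72.9, 96.3]), 1.8, 1223), array([ 0.5431, -0.0122,  0.0414]))
block ((array([543.2,  -6.8]), array([56.1, 79.2]), 1.8, 3360), array([ 0.5431, -0.0057,  0.0765]))
caps ((array([543.2,  -6.5]), array([38.8, 69.7]), 1.7, 1163), array([ 0.5497, -0.0011,  0.0845]))
gear ((array([ 548.6, -176.2]), array([110. , 109.6]), 1.8, 8162), array([ 0.5497, -0.164 ,  0.1134]))
arm ((array([ 544.8, -196.5]), array([72.6, 31.3]), 79.6, 621), array([ 0.546 , -0.2086,  0.1313]))
knob ((array([ 544. , -234.8]), array([25.3, 23.3]), 4.5, 516), array([ 0.5441, -0.2335,  0.176 ]))
mid ((array([ 546.4, -198. ]), array([74.8, 31.5]), 84.0, 1165), array([ 0.547 , -0.1835,  0.1381]))
```

View pics/w3.png

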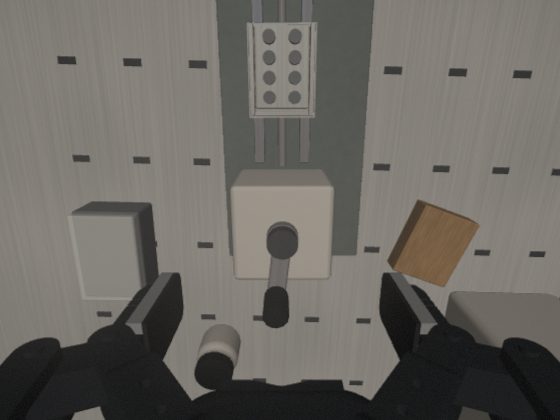

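Image: block seated in the pocket at (282,68), with centre and yaw matching the rim and its top level. Hub is at (282,240), knob at (276,303). I'm moving to the knob now.

Request:
step_arm:
  steps:
    - {"xyz": [-0.05, 0.5, 0], "turn": [0, 0, 0], "gripper": 1}
    - {"xyz": [-0.05, 0.8, 0], "turn": [0, 0, 0], "gripper": 1}
    - {"xyz": [-0.05, 0.8, 0], "turn": [0, 0, 0], "gripper": 1}
    - {"xyz": [-0.01, 0.8, 0.3], "turn": [0, 0, 0], "gripper": 1}
    - {"xyz": [0, 0, 0.9], "turn": [0, 0, 0], "gripper": 1}
    - {"xyz": [0, 0, 0.9], "turn": [0, 0, 0], "gripper": 1}
    - {"xyz": [0, 0, 0.9], "turn": [0, 0, 0], "gripper": 1}
    - {"xyz": [0, 0, 0.8], "turn": [0, 0, 0], "gripper": 1}
    - {"xyz": [0, 0, 0.42], "turn": [0, 0, 0], "gripper": 1}
    - {"xyz": [0, 0, 0], "turn": [0, 0, 0], "gripper": 1}
    - {"xyz": [0, 0, 0], "turn": [0, 0, 0], "gripper": 1}
    - {"xyz": [0, 0, 0], "turn": [0, 0, 0], "gripper": 1}

```text
time_s: 9.67
position: [0.5445, -0.236, 0.1624]
tool_rot: [[1.0, 0.031, 0.002], [0.031, -1.0, -0.001], [0.002, 0.001, -1.0]]
ft_force: [0.0, 0.3, 0.6]
grip_width: 0.0853
```

Request:
step_arm:
  steps:
    - {"xyz": [-0.02, 0, 0.08], "turn": [0, 0, 0], "gripper": 0}
    - {"xyz": [0, 0, 0], "turn": [0, 0, 0], "gripper": -0.3}
    - {"xyz": [0, 0, 0], "turn": [0, 0, 0], "gripper": -0.3}
    - {"xyz": [0, 0, 0], "turn": [0, 0, 0], "gripper": -0.5}
    - {"xyz": [0, 0, 0], "turn": [0, 0, 0], "gripper": -1}
    - {"xyz": [0, 0, 0], "turn": [0, 0, 0], "gripper": -1}
    - {"xyz": [0, 0, 0], "turn": [0, 0, 0], "gripper": -1}
    - {"xyz": [0, 0, 0], "turn": [0, 0, 0], "gripper": -1}
  squeeze: 70

```text
time_s: 10.33
position: [0.5433, -0.2367, 0.1583]
tool_rot: [[1.0, 0.03, 0.001], [0.03, -1.0, -0.001], [0.001, 0.001, -1.0]]
ft_force: [0.7, -0.7, 3.6]
grip_width: 0.0244
```

```bash
cat > crank.py <<'E'
import sys; from h import *
# print rows (tool xy, normalised) for n steps of da rad clockwise starting at angle a0 (deg), and force state
C=np.array([.5485,-.1763]); s=env.observe(); P=s['position']; R=np.array(s['tool_rot'])
v=P[:2]-C; a=np.arctan2(v[1],v[0]); t=np.array([np.sin(a),-np.cos(a)]); f=s['ft_force']
print('t',round(s['time_s'],2),'pos',np.round(P,4),'r',round(np.hypot(*v)*1000,1),'ang',round(np.degrees(a),1),'F',np.round(f,1),'tang',round(f[:2]@t,1),'rad',round(f[:2]@v/np.hypot(*v),1),'yaw',round(np.degrees(np.arctan2(R[1,0],R[0,0])),2),'z',round(P[2],4),'g',s['grip_width'])
if len(sys.argv)>3:
    a0=np.radians(float(sys.argv[1])); n=int(sys.argv[2]); da=float(sys.argv[3]); th=a0-da*np.arange(n+1)
    D=np.diff(.06*np.c_[np.cos(th),np.sin(th)],axis=0)@R[:2,:2]/.04
    print(';'.join(f'{x:.3f},{y:.3f}' for x,y in D))
E
python3 crank.py -94.4 100 0.1
```

```text
t 10.33 pos [ 0.5433 -0.2367  0.1583] r 60.6 ang -94.9 F [ 0.7 -0.7  3.6] tang -0.7 rad 0.6 yaw 1.69 z 0.1583 g 0.02441420172711716
-0.148,-0.023;-0.145,-0.038;-0.141,-0.052;-0.135,-0.066;-0.127,-0.079;-0.119,-0.091;-0.109,-0.103;-0.098,-0.113;-0.086,-0.123;-0.074,-0.131;-0.060,-0.137;-0.046,-0.143;-0.032,-0.147;-0.017,-0.149;-0.002,-0.150;0.013,-0.149;0.028,-0.147;0.042,-0.144;0.056,-0.139;0.070,-0.133;0.083,-0.125;0.095,-0.116;0.106,-0.106;0.116,-0.095;0.125,-0.083;0.133,-0.070;0.139,-0.056;0.144,-0.042;0.147,-0.028;0.149,-0.013;0.150,0.002;0.149,0.017;0.146,0.032;0.143,0.046;0.137,0.060;0.131,0.074;0.122,0.086;0.113,0.098;0.103,0.109;0.091,0.119;0.079,0.127;0.066,0.135;0.052,0.141;0.038,0.145;0.023,0.148;0.008,0.150;-0.007,0.150;-0.022,0.148;-0.036,0.145;-0.051,0.141;-0.064,0.135;-0.078,0.128;-0.090,0.120;-0.102,0.110;-0.112,0.100;-0.121,0.088;-0.130,0.075;-0.136,0.062;-0.142,0.048;-0.146,0.034;-0.149,0.019;-0.150,0.004;-0.150,-0.011;-0.148,-0.026;-0.144,-0.040;-0.140,-0.055;-0.133,-0.068;-0.126,-0.081;-0.117,-0.093;-0.107,-0.105;-0.096,-0.115;-0.084,-0.124;-0.072,-0.132;-0.058,-0.138;-0.044,-0.143;-0.029,-0.147;-0.015,-0.149;0.000,-0.150;0.015,-0.149;0.030,-0.147;0.045,-0.143;0.059,-0.138;0.072,-0.131;0.085,-0.124;0.097,-0.114;0.108,-0.104;0.118,-0.093;0.126,-0.081;0.134,-0.068;0.140,-0.054;0.145,-0.040;0.148,-0.025;0.150,-0.010;0.150,0.005;0.149,0.020;0.146,0.034;0.142,0.049;0.136,0.063;0.129,0.076;0.121,0.089
```

Request:
step_arm:
  steps:
    - {"xyz": [-0.07, -0.01, 0], "turn": [0, 0, 0], "gripper": -1}
    - {"xyz": [-0.08, -0.015, 0], "turn": [0, 0, 0], "gripper": -1}
    - {"xyz": [-0.145, -0.038, 0], "turn": [0, 0, 0], "gripper": -1}
    - {"xyz": [-0.141, -0.052, 0], "turn": [0, 0, 0], "gripper": -1}
    - {"xyz": [-0.135, -0.066, 0], "turn": [0, 0, 0], "gripper": -1}
    - {"xyz": [-0.127, -0.079, 0], "turn": [0, 0, 0], "gripper": -1}
    - {"xyz": [-0.119, -0.091, 0], "turn": [0, 0, 0], "gripper": -1}
    - {"xyz": [-0.109, -0.103, 0], "turn": [0, 0, 0], "gripper": -1}

```text
time_s: 11.0
position: [0.5061, -0.2194, 0.1584]
tool_rot: [[1.0, 0.029, 0.004], [0.029, -1.0, -0.001], [0.004, 0.001, -1.0]]
ft_force: [10.4, -0.3, 0.8]
grip_width: 0.0244
```

```bash
python3 crank.py
```

```text
t 11.0 pos [ 0.5061 -0.2194  0.1584] r 60.5 ang -134.5 F [10.4 -0.3  0.8] tang -7.6 rad -7.1 yaw 1.68 z 0.1584 g 0.024375015150239918
```

Request:
step_arm:
  steps:
    - {"xyz": [-0.09, -0.12, 0], "turn": [0, 0, 0], "gripper": -1}
    - {"xyz": [-0.086, -0.123, 0], "turn": [0, 0, 0], "gripper": -1}
    - {"xyz": [-0.074, -0.131, 0], "turn": [0, 0, 0], "gripper": -1}
    - {"xyz": [-0.06, -0.137, 0], "turn": [0, 0, 0], "gripper": -1}
    - {"xyz": [-0.046, -0.143, 0], "turn": [0, 0, 0], "gripper": -1}
    - {"xyz": [-0.032, -0.147, 0], "turn": [0, 0, 0], "gripper": -1}
    - {"xyz": [-0.017, -0.149, 0], "turn": [0, 0, 0], "gripper": -1}
    - {"xyz": [-0.002, -0.15, 0], "turn": [0, 0, 0], "gripper": -1}
    - {"xyz": [0.013, -0.149, 0], "turn": [0, 0, 0], "gripper": -1}
    - {"xyz": [0.028, -0.147, 0], "turn": [0, 0, 0], "gripper": -1}
    - {"xyz": [0.042, -0.144, 0], "turn": [0, 0, 0], "gripper": -1}
    - {"xyz": [0.056, -0.139, 0], "turn": [0, 0, 0], "gripper": -1}

```text
time_s: 12.0
position: [0.4926, -0.1545, 0.1583]
tool_rot: [[1.0, 0.029, 0.001], [0.029, -1.0, -0.005], [0.001, 0.005, -1.0]]
ft_force: [2.0, -11.6, 1.4]
grip_width: 0.0242
```

```bash
python3 crank.py
```

```text
t 12.0 pos [ 0.4926 -0.1545  0.1583] r 60.0 ang 158.7 F [  2.  -11.6   1.4] tang -10.1 rad -6.1 yaw 1.68 z 0.1583 g 0.02423383820911326
```

Request:
step_arm:
  steps:
    - {"xyz": [0.075, -0.133, 0], "turn": [0, 0, 0], "gripper": -1}
    - {"xyz": [0.087, -0.125, 0], "turn": [0, 0, 0], "gripper": -1}
    - {"xyz": [0.095, -0.116, 0], "turn": [0, 0, 0], "gripper": -1}
    - {"xyz": [0.106, -0.106, 0], "turn": [0, 0, 0], "gripper": -1}
    - {"xyz": [0.116, -0.095, 0], "turn": [0, 0, 0], "gripper": -1}
    - {"xyz": [0.125, -0.083, 0], "turn": [0, 0, 0], "gripper": -1}
    - {"xyz": [0.133, -0.07, 0], "turn": [0, 0, 0], "gripper": -1}
    - {"xyz": [0.139, -0.056, 0], "turn": [0, 0, 0], "gripper": -1}
    - {"xyz": [0.144, -0.042, 0], "turn": [0, 0, 0], "gripper": -1}
    - {"xyz": [0.147, -0.028, 0], "turn": [0, 0, 0], "gripper": -1}
    - {"xyz": [0.149, -0.013, 0], "turn": [0, 0, 0], "gripper": -1}
    - {"xyz": [0.15, 0.002, 0], "turn": [0, 0, 0], "gripper": -1}
    - {"xyz": [0.149, 0.017, 0], "turn": [0, 0, 0], "gripper": -1}
    - {"xyz": [0.146, 0.032, 0], "turn": [0, 0, 0], "gripper": -1}
    - {"xyz": [0.143, 0.046, 0], "turn": [0, 0, 0], "gripper": -1}
    - {"xyz": [0.137, 0.06, 0], "turn": [0, 0, 0], "gripper": -1}
    - {"xyz": [0.131, 0.074, 0], "turn": [0, 0, 0], "gripper": -1}
    - {"xyz": [0.122, 0.086, 0], "turn": [0, 0, 0], "gripper": -1}

```text
time_s: 13.5
position: [0.5834, -0.1276, 0.1584]
tool_rot: [[1.0, 0.03, -0.001], [0.03, -1.0, 0.0], [-0.001, -0.0, -1.0]]
ft_force: [0.3, 2.7, 6.2]
grip_width: 0.0244
```

```bash
python3 crank.py
```

```text
t 13.5 pos [ 0.5834 -0.1276  0.1584] r 59.9 ang 54.4 F [0.3 2.7 6.2] tang -1.3 rad 2.4 yaw 1.72 z 0.1584 g 0.024412105918203735
```

Request:
step_arm:
  steps:
    - {"xyz": [0.113, 0.098, 0], "turn": [0, 0, 0], "gripper": -1}
    - {"xyz": [0.103, 0.109, 0], "turn": [0, 0, 0], "gripper": -1}
    - {"xyz": [0.091, 0.119, 0], "turn": [0, 0, 0], "gripper": -1}
    - {"xyz": [0.079, 0.127, 0], "turn": [0, 0, 0], "gripper": -1}
    - {"xyz": [0.066, 0.135, 0], "turn": [0, 0, 0], "gripper": -1}
    - {"xyz": [0.052, 0.141, 0], "turn": [0, 0, 0], "gripper": -1}
    - {"xyz": [0.038, 0.145, 0], "turn": [0, 0, 0], "gripper": -1}
    - {"xyz": [0.023, 0.148, 0], "turn": [0, 0, 0], "gripper": -1}
    - {"xyz": [0.008, 0.15, 0], "turn": [0, 0, 0], "gripper": -1}
    - {"xyz": [-0.007, 0.15, 0], "turn": [0, 0, 0], "gripper": -1}
    - {"xyz": [-0.022, 0.148, 0], "turn": [0, 0, 0], "gripper": -1}
    - {"xyz": [-0.036, 0.145, 0], "turn": [0, 0, 0], "gripper": -1}
    - {"xyz": [-0.051, 0.141, 0], "turn": [0, 0, 0], "gripper": -1}
    - {"xyz": [-0.064, 0.135, 0], "turn": [0, 0, 0], "gripper": -1}
    - {"xyz": [-0.078, 0.128, 0], "turn": [0, 0, 0], "gripper": -1}
    - {"xyz": [-0.09, 0.12, 0], "turn": [0, 0, 0], "gripper": -1}
    - {"xyz": [-0.102, 0.11, 0], "turn": [0, 0, 0], "gripper": -1}
    - {"xyz": [-0.112, 0.1, 0], "turn": [0, 0, 0], "gripper": -1}
    - {"xyz": [-0.121, 0.088, 0], "turn": [0, 0, 0], "gripper": -1}
    - {"xyz": [-0.13, 0.075, 0], "turn": [0, 0, 0], "gripper": -1}

```text
time_s: 15.17
position: [0.5767, -0.2298, 0.1585]
tool_rot: [[1.0, 0.029, 0.001], [0.029, -1.0, -0.002], [0.001, 0.002, -1.0]]
ft_force: [2.3, -3.8, 4.4]
grip_width: 0.0239
```

```bash
python3 crank.py
```

```text
t 15.17 pos [ 0.5767 -0.2298  0.1585] r 60.5 ang -62.2 F [ 2.3 -3.8  4.4] tang -0.3 rad 4.5 yaw 1.67 z 0.1585 g 0.023909962140481508
```

Now the second turn's heavy half.

Request:
step_arm:
  steps:
    - {"xyz": [-0.136, 0.062, 0], "turn": [0, 0, 0], "gripper": -1}
    - {"xyz": [-0.142, 0.048, 0], "turn": [0, 0, 0], "gripper": -1}
    - {"xyz": [-0.146, 0.034, 0], "turn": [0, 0, 0], "gripper": -1}
    - {"xyz": [-0.149, 0.019, 0], "turn": [0, 0, 0], "gripper": -1}
    - {"xyz": [-0.15, 0.004, 0], "turn": [0, 0, 0], "gripper": -1}
    - {"xyz": [-0.15, -0.011, 0], "turn": [0, 0, 0], "gripper": -1}
    - {"xyz": [-0.148, -0.026, 0], "turn": [0, 0, 0], "gripper": -1}
    - {"xyz": [-0.144, -0.04, 0], "turn": [0, 0, 0], "gripper": -1}
    - {"xyz": [-0.14, -0.055, 0], "turn": [0, 0, 0], "gripper": -1}
    - {"xyz": [-0.133, -0.068, 0], "turn": [0, 0, 0], "gripper": -1}
    - {"xyz": [-0.126, -0.081, 0], "turn": [0, 0, 0], "gripper": -1}
    - {"xyz": [-0.117, -0.093, 0], "turn": [0, 0, 0], "gripper": -1}
    - {"xyz": [-0.107, -0.105, 0], "turn": [0, 0, 0], "gripper": -1}
    - {"xyz": [-0.096, -0.115, 0], "turn": [0, 0, 0], "gripper": -1}
    - {"xyz": [-0.084, -0.124, 0], "turn": [0, 0, 0], "gripper": -1}
    - {"xyz": [-0.072, -0.132, 0], "turn": [0, 0, 0], "gripper": -1}
    - {"xyz": [-0.058, -0.138, 0], "turn": [0, 0, 0], "gripper": -1}
    - {"xyz": [-0.044, -0.143, 0], "turn": [0, 0, 0], "gripper": -1}

```text
time_s: 16.67
position: [0.4909, -0.1936, 0.1584]
tool_rot: [[1.0, 0.029, 0.003], [0.029, -1.0, -0.003], [0.003, 0.003, -1.0]]
ft_force: [7.2, -7.9, 1.7]
grip_width: 0.024
```

```bash
python3 crank.py
```

```text
t 16.67 pos [ 0.4909 -0.1936  0.1584] r 60.1 ang -163.3 F [ 7.2 -7.9  1.7] tang -9.6 rad -4.6 yaw 1.68 z 0.1584 g 0.023992102013157095
```

Request:
step_arm:
  steps:
    - {"xyz": [-0.029, -0.147, 0], "turn": [0, 0, 0], "gripper": -1}
    - {"xyz": [-0.015, -0.149, 0], "turn": [0, 0, 0], "gripper": -1}
    - {"xyz": [0.0, -0.15, 0], "turn": [0, 0, 0], "gripper": -1}
    - {"xyz": [0.015, -0.149, 0], "turn": [0, 0, 0], "gripper": -1}
    - {"xyz": [0.03, -0.147, 0], "turn": [0, 0, 0], "gripper": -1}
    - {"xyz": [0.045, -0.143, 0], "turn": [0, 0, 0], "gripper": -1}
    - {"xyz": [0.059, -0.138, 0], "turn": [0, 0, 0], "gripper": -1}
    - {"xyz": [0.072, -0.131, 0], "turn": [0, 0, 0], "gripper": -1}
    - {"xyz": [0.085, -0.124, 0], "turn": [0, 0, 0], "gripper": -1}
    - {"xyz": [0.097, -0.114, 0], "turn": [0, 0, 0], "gripper": -1}
    - {"xyz": [0.108, -0.104, 0], "turn": [0, 0, 0], "gripper": -1}
    - {"xyz": [0.118, -0.093, 0], "turn": [0, 0, 0], "gripper": -1}
    - {"xyz": [0.126, -0.081, 0], "turn": [0, 0, 0], "gripper": -1}
    - {"xyz": [0.134, -0.068, 0], "turn": [0, 0, 0], "gripper": -1}
    - {"xyz": [0.14, -0.054, 0], "turn": [0, 0, 0], "gripper": -1}
    - {"xyz": [0.145, -0.04, 0], "turn": [0, 0, 0], "gripper": -1}

```text
time_s: 18.0
position: [0.5319, -0.1186, 0.1579]
tool_rot: [[1.0, 0.03, -0.004], [0.03, -1.0, -0.002], [-0.004, 0.002, -1.0]]
ft_force: [-4.9, -4.4, 6.9]
grip_width: 0.024
```

```bash
python3 crank.py
```

```text
t 18.0 pos [ 0.5319 -0.1186  0.1579] r 60.0 ang 106.0 F [-4.9 -4.4  6.9] tang -6.0 rad -2.8 yaw 1.7 z 0.1579 g 0.024029194150968602
```

Request:
step_arm:
  steps:
    - {"xyz": [0.148, -0.025, 0], "turn": [0, 0, 0], "gripper": -1}
    - {"xyz": [0.15, -0.01, 0], "turn": [0, 0, 0], "gripper": -1}
    - {"xyz": [0.15, 0.005, 0], "turn": [0, 0, 0], "gripper": -1}
    - {"xyz": [0.149, 0.02, 0], "turn": [0, 0, 0], "gripper": -1}
    - {"xyz": [0.146, 0.034, 0], "turn": [0, 0, 0], "gripper": -1}
    - {"xyz": [0.142, 0.049, 0], "turn": [0, 0, 0], "gripper": -1}

```text
time_s: 18.5
position: [0.5677, -0.1194, 0.1581]
tool_rot: [[1.0, 0.03, -0.003], [0.03, -1.0, 0.001], [-0.003, -0.001, -1.0]]
ft_force: [-2.3, 0.7, 7.4]
grip_width: 0.0244
```

```bash
python3 crank.py 70.6 40 0.05
```

```text
t 18.5 pos [ 0.5677 -0.1194  0.1581] r 60.0 ang 71.3 F [-2.3  0.7  7.4] tang -2.4 rad -0.1 yaw 1.72 z 0.1581 g 0.024419928176698944
0.069,0.029;0.068,0.032;0.066,0.036;0.064,0.039;0.062,0.042;0.060,0.045;0.058,0.048;0.055,0.051;0.053,0.053;0.050,0.056;0.047,0.058;0.044,0.061;0.041,0.063;0.038,0.065;0.034,0.067;0.031,0.068;0.028,0.070;0.024,0.071;0.021,0.072;0.017,0.073;0.013,0.074;0.010,0.074;0.006,0.075;0.002,0.075;-0.002,0.075;-0.005,0.075;-0.009,0.074;-0.013,0.074;-0.017,0.073;-0.020,0.072;-0.024,0.071;-0.027,0.070;-0.031,0.068;-0.034,0.067;-0.037,0.065;-0.041,0.063;-0.044,0.061;-0.047,0.059;-0.050,0.056;-0.052,0.054
```

Request:
step_arm:
  steps:
    - {"xyz": [0.069, 0.029, 0], "turn": [0, 0, 0], "gripper": -1}
    - {"xyz": [0.068, 0.032, 0], "turn": [0, 0, 0], "gripper": -1}
    - {"xyz": [0.066, 0.036, 0], "turn": [0, 0, 0], "gripper": -1}
    - {"xyz": [0.064, 0.039, 0], "turn": [0, 0, 0], "gripper": -1}

```text
time_s: 18.83
position: [0.579, -0.1246, 0.1582]
tool_rot: [[1.0, 0.03, -0.001], [0.03, -1.0, 0.001], [-0.001, -0.001, -1.0]]
ft_force: [0.6, 1.2, 6.5]
grip_width: 0.0243
```

```bash
python3 crank.py
```

```text
t 18.83 pos [ 0.579  -0.1246  0.1582] r 60.0 ang 59.5 F [0.6 1.2 6.5] tang -0.1 rad 1.3 yaw 1.73 z 0.1582 g 0.024295217606258395
```

Request:
step_arm:
  steps:
    - {"xyz": [0.062, 0.042, 0], "turn": [0, 0, 0], "gripper": -1}
    - {"xyz": [0.06, 0.045, 0], "turn": [0, 0, 0], "gripper": -1}
    - {"xyz": [0.058, 0.048, 0], "turn": [0, 0, 0], "gripper": -1}

```text
time_s: 19.08
position: [0.5865, -0.1298, 0.1583]
tool_rot: [[1.0, 0.03, -0.001], [0.03, -1.0, 0.0], [-0.001, -0.0, -1.0]]
ft_force: [1.6, 0.8, 6.6]
grip_width: 0.0242
```

```bash
python3 crank.py
```

```text
t 19.08 pos [ 0.5865 -0.1298  0.1583] r 60.0 ang 50.7 F [1.6 0.8 6.6] tang 0.7 rad 1.6 yaw 1.72 z 0.1583 g 0.024227472105309848
```

Request:
step_arm:
  steps:
    - {"xyz": [0.055, 0.051, 0], "turn": [0, 0, 0], "gripper": -1}
    - {"xyz": [0.053, 0.053, 0], "turn": [0, 0, 0], "gripper": -1}
    - {"xyz": [0.05, 0.056, 0], "turn": [0, 0, 0], "gripper": -1}

```text
time_s: 19.33
position: [0.5932, -0.1362, 0.1583]
tool_rot: [[1.0, 0.03, -0.0], [0.03, -1.0, 0.0], [-0.0, -0.0, -1.0]]
ft_force: [2.1, 0.2, 6.1]
grip_width: 0.0243
```

```bash
python3 crank.py
```

```text
t 19.33 pos [ 0.5932 -0.1362  0.1583] r 60.1 ang 41.9 F [2.1 0.2 6.1] tang 1.3 rad 1.7 yaw 1.72 z 0.1583 g 0.024300487334737463
```

Request:
step_arm:
  steps:
    - {"xyz": [0.047, 0.058, 0], "turn": [0, 0, 0], "gripper": -1}
    - {"xyz": [0.044, 0.061, 0], "turn": [0, 0, 0], "gripper": -1}

```text
time_s: 19.5
position: [0.5969, -0.1406, 0.1583]
tool_rot: [[1.0, 0.03, -0.001], [0.03, -1.0, 0.001], [-0.001, -0.001, -1.0]]
ft_force: [1.1, 2.0, 7.2]
grip_width: 0.0244
```

```bash
python3 crank.py
```

```text
t 19.5 pos [ 0.5969 -0.1406  0.1583] r 60.1 ang 36.4 F [1.1 2.  7.2] tang -1.0 rad 2.1 yaw 1.72 z 0.1583 g 0.024433497716478438
```

Request:
step_arm:
  steps:
    - {"xyz": [0.041, 0.063, 0], "turn": [0, 0, 0], "gripper": -1}
    - {"xyz": [0.038, 0.065, 0], "turn": [0, 0, 0], "gripper": -1}

```text
time_s: 19.67
position: [0.5997, -0.1447, 0.1582]
tool_rot: [[1.0, 0.03, -0.002], [0.03, -1.0, 0.003], [-0.002, -0.003, -1.0]]
ft_force: [-0.8, 7.7, 9.2]
grip_width: 0.0245
```

```bash
python3 crank.py; python3 -c "
from h import *
p,d,i=snap('scene','s2'); p,d,i=snap('top','t2'); W=cloud(d,i);k=(abs(W[...,0]-.54)<.03)&(W[...,1]>-.1)&(W[...,1]<.07)&(W[...,2]>.025)&(W[...,2]<.09);print(W[k][:,1].min(),W[k][:,1].max(),k.sum())"
```

```text
t 19.67 pos [ 0.5997 -0.1447  0.1582] r 60.2 ang 31.7 F [-0.8  7.7  9.2] tang -6.9 rad 3.3 yaw 1.74 z 0.1582 g 0.024510633570978033
-0.0496179260467102 0.06992984129210021 146
```

Request:
step_arm:
  steps:
    - {"xyz": [0.034, 0.067, 0], "turn": [0, 0, 0], "gripper": -1}
    - {"xyz": [0.031, 0.068, 0], "turn": [0, 0, 0], "gripper": -1}

```text
time_s: 19.93
position: [0.602, -0.1488, 0.1581]
tool_rot: [[1.0, 0.031, -0.003], [0.031, -1.0, 0.005], [-0.003, -0.005, -1.0]]
ft_force: [-1.2, 12.0, 10.8]
grip_width: 0.0241
```

```bash
python3 crank.py
```

```text
t 19.93 pos [ 0.602  -0.1488  0.1581] r 60.2 ang 27.1 F [-1.2 12.  10.8] tang -11.2 rad 4.4 yaw 1.77 z 0.1581 g 0.024089670289894453
```

Request:
step_arm:
  steps:
    - {"xyz": [0.028, 0.07, 0], "turn": [0, 0, 0], "gripper": -1}
    - {"xyz": [0.024, 0.071, 0], "turn": [0, 0, 0], "gripper": -1}
    - {"xyz": [0, 0, 0], "turn": [0, 0, 0], "gripper": -1}
    - {"xyz": [0, 0, 0], "turn": [0, 0, 0], "gripper": -1}

```text
time_s: 20.27
position: [0.604, -0.1531, 0.158]
tool_rot: [[0.999, 0.031, -0.004], [0.031, -0.999, 0.007], [-0.004, -0.008, -1.0]]
ft_force: [-3.2, 16.1, 10.4]
grip_width: 0.0241
```

```bash
python3 crank.py
```

```text
t 20.27 pos [ 0.604  -0.1531  0.158 ] r 60.2 ang 22.7 F [-3.2 16.1 10.4] tang -16.1 rad 3.3 yaw 1.8 z 0.158 g 0.024061608256804812
```

Request:
step_arm:
  steps:
    - {"xyz": [0.005, 0.015, 0], "turn": [0, 0, 0], "gripper": -1}
    - {"xyz": [0, 0, 0], "turn": [0, 0, 0], "gripper": -1}
    - {"xyz": [0, 0, 0], "turn": [0, 0, 0], "gripper": -1}
    - {"xyz": [0, 0, 0], "turn": [0, 0, 0], "gripper": -1}
    - {"xyz": [0, 0, 0], "turn": [0, 0, 0], "gripper": -1}
    - {"xyz": [0, 0, 0], "turn": [0, 0, 0], "gripper": -1}
    - {"xyz": [0, 0, 0], "turn": [0, 0, 0], "gripper": -1}

```text
time_s: 20.85
position: [0.6042, -0.1534, 0.158]
tool_rot: [[0.999, 0.032, -0.004], [0.032, -0.999, 0.008], [-0.004, -0.008, -1.0]]
ft_force: [-2.5, 16.1, 11.9]
grip_width: 0.0242
```

```bash
python3 crank.py
```

```text
t 20.85 pos [ 0.6042 -0.1534  0.158 ] r 60.2 ang 22.4 F [-2.5 16.1 11.9] tang -15.8 rad 3.8 yaw 1.82 z 0.158 g 0.024245139688505356
```

Request:
step_arm:
  steps:
    - {"xyz": [-0.005, -0.015, 0], "turn": [0, 0, 0], "gripper": -1}
    - {"xyz": [-0.012, -0.035, 0], "turn": [0, 0, 0], "gripper": -1}
    - {"xyz": [-0.012, -0.035, 0], "turn": [0, 0, 0], "gripper": -1}
    - {"xyz": [-0.014, -0.035, 0], "turn": [0, 0, 0], "gripper": -1}
    - {"xyz": [-0.014, -0.035, 0], "turn": [0, 0, 0], "gripper": -1}
    - {"xyz": [-0.031, -0.068, 0], "turn": [0, 0, 0], "gripper": -1}
    - {"xyz": [-0.034, -0.067, 0], "turn": [0, 0, 0], "gripper": -1}
    - {"xyz": [-0.038, -0.065, 0], "turn": [0, 0, 0], "gripper": -1}
    - {"xyz": [0, 0, 0], "turn": [0, 0, 0], "gripper": -1}

```text
time_s: 21.6
position: [0.5979, -0.1419, 0.1582]
tool_rot: [[1.0, 0.031, -0.002], [0.031, -1.0, 0.002], [-0.002, -0.002, -1.0]]
ft_force: [-0.3, 3.5, 8.0]
grip_width: 0.0244
```

```bash
python3 crank.py
```

```text
t 21.6 pos [ 0.5979 -0.1419  0.1582] r 60.1 ang 34.9 F [-0.3  3.5  8. ] tang -3.1 rad 1.7 yaw 1.76 z 0.1582 g 0.02442794463225893
```

Request:
step_arm:
  steps:
    - {"xyz": [-0.025, -0.045, 0], "turn": [0, 0, 0], "gripper": -1}
    - {"xyz": [0, 0, 0], "turn": [0, 0, 0], "gripper": -1}
    - {"xyz": [0, 0, 0], "turn": [0, 0, 0], "gripper": 0.2}
    - {"xyz": [0, 0, 0], "turn": [0, 0, 0], "gripper": 0.2}
    - {"xyz": [0, 0, 0], "turn": [0, 0, 0], "gripper": 0.2}
    - {"xyz": [0, 0, 0], "turn": [0, 0, 0], "gripper": 0.2}
    - {"xyz": [0, 0, -0.2], "turn": [0, 0, 0], "gripper": 0.2}
    - {"xyz": [0, 0, -0.5], "turn": [0, 0, 0], "gripper": 0.2}
    - {"xyz": [0, 0, -0.9], "turn": [0, 0, 0], "gripper": 0.2}
    - {"xyz": [0, 0, -0.9], "turn": [0, 0, 0], "gripper": 0.2}
    - {"xyz": [0, 0, -0.9], "turn": [0, 0, 0], "gripper": 0.2}
    - {"xyz": [0, 0, -0.7], "turn": [0, 0, 0], "gripper": 0.2}
    - {"xyz": [0, 0, -0.3], "turn": [0, 0, 0], "gripper": 0.2}
    - {"xyz": [0, 0, 0], "turn": [0, 0, 0], "gripper": 0.2}
    - {"xyz": [0, 0, 0], "turn": [0, 0, 0], "gripper": 0.2}

```text
time_s: 22.85
position: [0.5979, -0.1418, 0.3339]
tool_rot: [[1.0, 0.03, 0.0], [0.03, -1.0, -0.0], [0.0, 0.0, -1.0]]
ft_force: [0.4, -0.2, -0.5]
grip_width: 0.0512
```

```bash
python3 crank.py; python3 - <<'E'
from h import *
p,d,i=snap('wrist','w4'); W=cloud(d,i); Z=W[...,2]
k=(Z>.169)&(Z<.182)&(abs(W[...,0]-.6)<.05)&(W[...,1]<-.09)&(W[...,1]>-.2); c=W[k]; print('knob',rect(c) if len(c)>5 else len(c))
a,_,_=snap('scene','s3'); b,_,_=snap('top','t3'); cv2.imwrite('pics/both3.png',np.hstack([cv2.resize(a[140:300,130:350],None,fx=1.8,fy=2.2),cv2.resize(b[120:320,150:450],None,fx=1.3,fy=1.76)])[:,:,::-1])
E
```

```text
t 22.85 pos [ 0.5979 -0.1418  0.3339] r 60.2 ang 34.9 F [ 0.4 -0.2 -0.5] tang 0.4 rad 0.2 yaw 1.69 z 0.3339 g 0.0511782681236694
knob (array([ 595.9, -139.3]), array([25. , 25.3]), 78.1, 674)
```

View pics/both3.png

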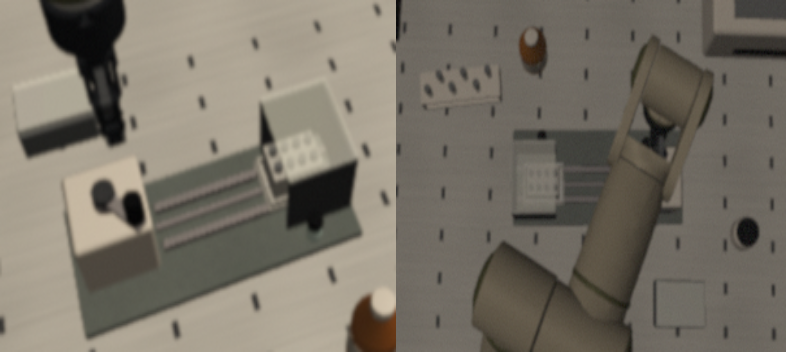

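The image shows the block on the carriage under the cover, and the crank free with its knob at 38°. That is 10.25 rad of crank, about 111 mm of travel. The bystanders in view haven't moved.

```bash
python3 -c "
from h import *
print(order.close_job())"
```

```text
the job is handed in; nothing more can be done
None
```

The block is in the shuttle's pocket, the carriage is home under the clear cover, the knob is released, and I've handed the job in at about 23 s of the 72 s allowed.

- **Block:** I set it down and let go. The wrist camera showed its centre and angle within about 0.3 mm and 0.1° of the pocket's, and its top level at about 76 mm.
- **Winding:** I wound the knob clockwise at about 1.2 rad/s (5 s a turn), slower near the end. The heavy point showed about 10 N at each of the two readings nearest it. I wound it in short moves with brief holds in between, and the force and knob angle readings showed no running back.
- **Stop:** I felt it about 10.25 rad from the start, roughly 111 mm of travel. I pressed against it with about 16 N for around 0.7 s. That is roughly 0.24–0.27 rad of arm twist, below the 0.36 strain limit. I then eased off to about 3 N and one small step further before releasing.
- **Last checks:** The knob rests at 38°, which agrees with the stop position. The carriage and block show under the cover, and the robot touches nothing. The bystanders in the last picture look unmoved; the beaker and slide box were out of view.

Two things are less certain. The carriage travel comes from the crank angle and the picture, not a direct measurement. I also read small side forces of up to about 7 N at the knob, from a slight error in where I placed the crank axis.

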